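# Set the blue dosing fader to its green mark

### The job

The next paint mix needs a different dose of blue: slide the blue grip along its track until its white line stands level with the green mark beside the track, then let go. Leave the yellow grip where it is.

Things in the scene. Friction and masses are not known exactly. Their poses are not given: they have to be found in the camera images.
- blue_grip (a point): Centre of the blue slider grip, half-way up, 50 mm above the worktop. A block 28 mm across the track (x), 22 mm along the track (its y axis) and 38 mm tall, with a white line over the middle of its top; it slides on the blue fader, a grey box 66 mm wide (x), 226 mm long (y) and 30 mm high, fixed to the worktop, with blue bands at both ends.
- blue (a joint): Position of the blue grip along its straight, level track, in m: 0 in the middle of the box, growing toward the grip's +y, from -0.075 to 0.075. No spring and no detents: it takes about 2 N to slide and stays where it is left.
- green_mark_top (a point): Centre of the top of the green mark, a tab 18 mm (x) by 10 mm (y, along the track) and 3 mm thick, fixed on the blue fader's top, about 25 mm to one side (the robot's) of the track's middle line, clear of the grip. Axes parallel to the blue grip's; it lies 20 to 75 mm from the grip's start along y, either way. A like red mark on the other half is not the target.
- yellow_grip (a point): Centre of the yellow slider grip, half-way up, same size, on a second, equal grey fader with yellow bands and no marks. It is to be left alone.

How it is judged:
By the outcome, as a careful person would: the job done as asked, in the order asked, and still so for the second after the job is handed in, with the robot touching nothing.
It also fails if it takes over 29 s, if anything falls off the work surface, if the arm or the gripper's body presses on something with over 40 N, if the wrist force passes 120 N, or if a joint passes its speed limit or range.

### The arm

A 6-joint arm with a two-finger parallel gripper is mounted at the origin on a cart in front of the work surface, level with it; the furniture and walls round the work are solid. World frame = base frame: x ahead of the robot, y to its left, z up, the work surface at z = 0. Lengths are in mm, angles in rad, forces in N, time in s.
With the tool pointing down it reaches from about 250 to 800 mm from the base axis. Payload 3.9 kg.
Tool frame: the origin (TCP) lies at the very end of the fingers, on their centre line; the grasp point (between the pads) lies behind it (bot.hold_point_z is the z of the grasp point in the tool frame, in mm); z points along the fingers, y is the line along which they close (so a half turn about z gives the same grasp; the last joint's range is limited). The gripper opens to 85 mm and grips with 20 to 120 N. Pads are 22 mm wide; open, the fingers measure 114 mm over their backs; the gripper's body (76 mm by 85 mm) begins 54 mm behind the grasp point. The pads swing forward as they close: fully open they stand 13 mm farther back than shut.
Start: joints at [1.235, 0.26, -0.138, 1.173, 0, 1.571], TCP at [172.996, 495.669, 231.304] pointing down, gripper open.
Joint ranges: [-2.78, 2.78], [-0.83, 1.72], [-1.28, 1.37], [-1.9, 2.12], [-1.57, 1.48], [-3.14, 3.14]. Speed limits (rad/s): [2.57, 2.57, 3.14, 3.14, 3.14, 3.14].

### API

Orientations are given as a unit quaternion [w, x, y, z].
In Python, from station import bot gives the robot as it stands.
- The arm moves only by the tool send_rows, never from a script. Its argument "series" is a list of rows, each an object of numbers: "x", "y", "z": the shift along the tool's x, y, z in mm; "yaw": the turn about the tool's z in rad. In form: [{"x": .., "y": .., "z": .., "yaw": ..}, ...]. A call has 1 to 10 rows; each row shifts and turns the commanded pose from where the row before left it, along the tool's axes as they then stand; what a row does not reach is not made up. A row lasts 1/8 s, in which the tool goes at most 62.5 mm and 10.7 degrees, less where a joint would pass 70% of its speed; a pose out of reach is approached as far as the arm can. A call is refused whole if a number of a shift passes 62.5 or a number of a turn 0.188, either way. A call with a gripper value outside its range is refused whole. "grip" is the opening in per cent of the stroke, from 0 (shut) to 100 (fully open), set as the call begins (left out, the last holds). The fingers move at their own pace and stop on an object; "force" is the grip in N (left out, the last holds). Time passes only in rows, so rows that do not move let the fingers close. It gives the time, the measured TCP pose, the force, the opening and the grip force at its end, in the units of the state.
- bot.read_state(): the state, without advancing time (a new reading comes with each control period).
- bot.snapshot(name): name is "scene" or "top" or "wrist"; returns a dict with "pixels" (480x640x3 uint8, red, green, blue), "vfov" (degrees; the focal length in pixels is half the picture's height over the tangent of half this angle, whatever the lens; pixels are square), "cx", "cy" (the principal point, pixels), "k1" (the pictures are not rectified: a ray, as slopes to the right and down, at radius r is drawn at 1 + k1 r^2 times it, then the intrinsics apply), "world_from_camera" (4x4, takes a point from camera to world coordinates). Camera axes: x right, y up, looking along -z (the intrinsics and any distortion apply to the point x, -y, -z); pixel columns grow to the right and rows downward; lengths in mm; the calibration is good to about 2 mm. A picture is of the moment at which its call begins. There is no depth.
- bot.job_done(): hands the job in; it is judged then, once.
The state is a dict: "clock": time; "joints": joint angles; "dq": joint speeds; "joint_torque": joint torques, N m; "eef_pos": TCP position; "ee_rot": TCP orientation; "contact_force": force on the tool from outside, world axes, zero at the start; "moment": the same for the moment, N m; "opening": finger opening in mm; "grasp_force": force on a finger pad.
Only numpy, scipy, OpenCV 4.12 (cv2) and the standard library are available. Lean on these libraries where they do the work, as an engineer would, in place of code of your own. Each camera call takes 0.05 s, during which the arm holds its last target. There are 200 camera calls.

## Working session

There is one attempt and no reset: what is moved stays moved. The work goes in short steps, Python scripts to look and compute and a tool call to move; the robot and the scene stay as the last step left them, time stands still between calls to the robot, and variables do not carry over. Pictures are saved under pics/ and viewed, at most 10 in all, crops included, and the job is handed in when it is done.

Besides the shell and the picture viewer there is one more tool, called after ">>>" by a JSON object that holds its "fn" and its "kwargs", one argument or row to a line. send_rows: Moves the arm, as the interface text tells. Its arguments: {"type":"object","properties":{"series":{"type":"array","items":{"type":"object","properties":{"x":{"type":"number"},"y":{"type":"number"},"z":{"type":"number"},"yaw":{"type":"number"}}}},"grip":{"type":"number"},"force":{"type":"number"}},"required":["series"]}

```bash
mkdir -p pics
cat > h.py <<'E'
import numpy as np, cv2, pickle
from station import bot
def snap(n,tag):
    s=bot.snapshot(n); pickle.dump(s,open(f'pics/{tag}.pkl','wb'))
    cv2.imwrite(f'pics/{tag}.png',s['pixels'][:,:,::-1]); return s
def load(tag): return pickle.load(open(f'pics/{tag}.pkl','rb'))
def ray(s,u,v):
    f=240/np.tan(np.radians(s['vfov'])/2); k=float(s['k1'])
    K=np.array([[f,0,s['cx']],[0,f,s['cy']],[0,0,1.]])
    p=cv2.undistortPoints(np.array([[[u,v]]],float),K,np.array([k,0,0,0.]))[0,0]
    T=np.array(s['world_from_camera']); d=T[:3,:3]@[p[0],-p[1],-1]
    return T[:3,3],d/np.linalg.norm(d)
def plane(s,u,v,z):
    o,d=ray(s,u,v); return o+d*(z-o[2])/d[2]
def tri(obs):
    A=0;b=0
    for s,u,v in obs:
        o,d=ray(s,u,v);P=np.eye(3)-np.outer(d,d);A=A+P;b=b+P@o
    x=np.linalg.solve(A,b); return x,[np.linalg.norm((np.eye(3)-np.outer(d,d))@(x-o)) for o,d in [ray(*t) for t in obs]]
E
python3 - <<'E'
from h import *
for n in ('scene','top'):
    s=snap(n,n+'0'); print(n,s['vfov'],s['cx'],s['cy'],s['k1'],np.round(s['world_from_camera'],2).tolist())
st=bot.read_state(); print(st, bot.hold_point_z)
E
```

```text
scene 57.646973821865906 320.54461039881807 241.03772715075428 0.008867900299977194 [[-0.88, 0.35, -0.32, 219.43], [-0.48, -0.66, 0.59, 490.14], [-0.0, 0.67, 0.74, 714.19], [0.0, 0.0, 0.0, 1.0]]
top 56.97225522072825 317.3617555772188 234.44984123548022 0.01020766717076289 [[-0.02, 0.99, -0.15, 371.97], [-1.0, -0.03, -0.02, -28.14], [-0.03, 0.14, 0.99, 936.71], [0.0, 0.0, 0.0, 1.0]]
{'clock': 0.1, 'joints': array([ 1.23502432e+00,  2.60641148e-01, -1.39255060e-01,  1.17274335e+00,
        2.09282889e-06,  1.57081132e+00]), 'dq': array([ 0.00039577, -0.00437911,  0.0039466 , -0.00020572, -0.00077172,
        0.00090268]), 'joint_torque': array([ 2.36721535e-04, -4.06509018e+01,  2.54527742e+01,  1.00413340e-02,
        6.99535371e-05,  2.29419811e-06]), 'eef_pos': array([172.77539797, 495.07904629, 230.53053203]), 'ee_rot': array([-1.55025767e-04,  1.67105772e-01,  9.85938544e-01, -9.08486189e-04]), 'contact_force': array([-0.91772567,  0.34554356, -0.67438273]), 'moment': array([0.02967492, 0.03030232, 0.04128128]), 'grasp_force': 0.0, 'opening': 84.89427839289867} -18.700000000000003
```

View pics/top0.png

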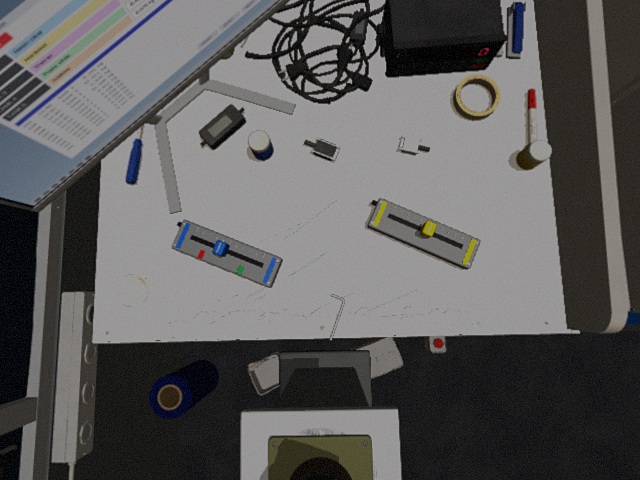

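View pics/scene0.png

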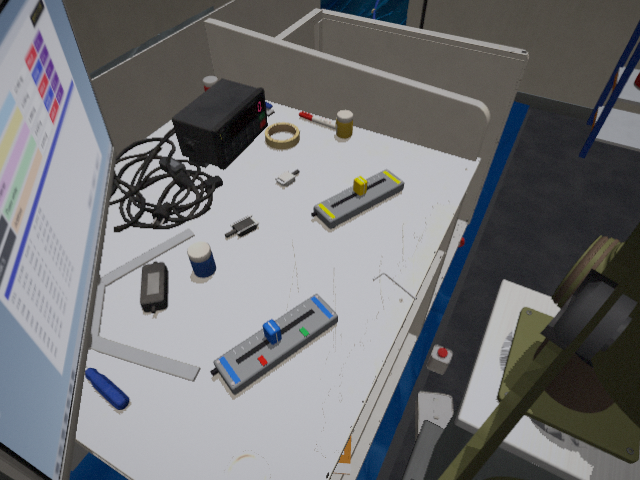

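The top view shows the blue fader at about (228,253), with its grip at (220,248), the green mark at (240,270) and the red one at (201,255). The yellow fader is at (424,232). In the scene view the blue grip is at (272,330), green at (305,332) and red at (263,361).

```bash
cat >> h.py <<'E'
R={'green':((45,90,60),(80,255,255)),'red':((0,130,80),(6,255,255)),'blue':((100,120,60),(120,255,255))}
def blobs(s,c,box,amin=15):
    x0,y0,x1,y1=box; im=s['pixels'][y0:y1,x0:x1]
    m=cv2.inRange(cv2.cvtColor(np.ascontiguousarray(im),cv2.COLOR_RGB2HSV),*map(np.array,R[c]))
    n,_,st,ce=cv2.connectedComponentsWithStats(m)
    return [(int(st[i,4]),(ce[i]+[x0,y0]).round(1).tolist(),st[i,:4].tolist()) for i in range(1,n) if st[i,4]>=amin]
E
python3 - <<'E'
from h import *
t,s=load('top0'),load('scene0')
B={'t':(165,210,290,295),'s':(205,285,345,395)}
for c in R:
    print(c,'top',blobs(t,c,B['t'])); print(c,'scene',blobs(s,c,B['s']))
a=cv2.resize(t['pixels'][210:295,165:290],None,fx=5,fy=5,interpolation=cv2.INTER_CUBIC)
b=cv2.resize(s['pixels'][285:395,205:345],None,fx=5,fy=5,interpolation=cv2.INTER_CUBIC)
cv2.imwrite('pics/b1.png',b[:,:,::-1])
for c in ('green','red'):
    o=[(t,*max(blobs(t,c,B['t']))[1]),(s,*max(blobs(s,c,B['s']))[1])]
    print(c,tri(o),plane(*o[0],33),plane(*o[1],33))
E
```

```text
green top [(42, [239.7, 269.5], [72, 55, 7, 10])]
green scene [(52, [303.6, 331.1], [94, 42, 10, 9])]
red top [(36, [200.9, 253.7], [33, 40, 7, 9])]
red scene [(56, [262.2, 360.1], [53, 70, 9, 11])]
blue top [(119, [182.5, 235.3], [11, 13, 14, 26]), (127, [219.0, 247.4], [48, 30, 13, 16]), (129, [269.3, 270.0], [98, 47, 14, 27])]
blue scene [(135, [321.5, 307.0], [106, 12, 22, 22]), (285, [271.7, 331.7], [58, 35, 18, 25]), (187, [229.3, 369.7], [14, 72, 21, 27])]
green (array([437.13966041, 154.46817903,  31.79234123]), [np.float64(0.8122134537470715), np.float64(0.8122134537470401)]) [436.28848296 153.93078986  33.        ] [437.54528743 155.28055584  33.        ]
red (array([471.74553993, 235.37887797,  30.68769998]), [np.float64(0.5592568535102402), np.float64(0.5592568535101972)]) [470.97011727 234.47367325  33.        ] [471.44190144 236.39788627  33.        ]
```

View pics/b1.png

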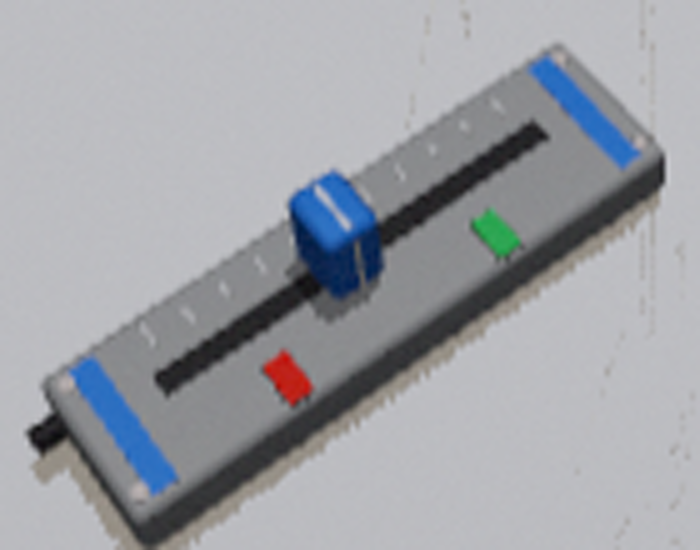

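Run:
```python
from h import *
from scipy.spatial.transform import Rotation as Ro
t,s=load('top0'),load('scene0')
for z in (100,300,500): print('mon',z,plane(t,40,207,z).round(),plane(s,65,470,z).round())
tp=lambda o:(lambda r:(r[0].round(1),np.round(r[1],1)))(tri(o))
b1=tri([(t,182.5,235.3),(s,229.3,369.7)])[0]; b2=tri([(t,269.3,270.0),(s,321.5,307.0)])[0]
print(b1,b2,np.linalg.norm(b1-b2)); c=(b1+b2)/2
d=[plane(t,182.5,235.3,30)-plane(t,269.3,270,30), plane(s,229.3,369.7,30)-plane(s,321.5,307,30),b1-b2,plane(t,200.9,253.7,33)-plane(t,239.7,269.5,33)]
for q in d: print('ang',np.arctan2(q[1],q[0]))
# white line on top: bright px in grip blob area of top view
a=t['pixels'][236:258,208:232].astype(int); print(a[:,:,0])
print('line scene z69',plane(s,272,326,69))
st=bot.read_state();Rm=Ro.from_quat(st['ee_rot'],scalar_first=True).as_matrix();print(Rm.round(3))
```

```text
mon 100 [564. 533. 100.] [586. 508. 100.]
mon 300 [518. 398. 300.] [466. 502. 300.]
mon 500 [472. 264. 500.] [347. 496. 500.]
[511.48499598 275.15808352  28.70125795] [434.30291834  93.66664129  29.49033812] 197.22281652579602
ang 1.1687087051146332
ang 1.170631253266114
ang 1.1687006859917248
ang 1.1641933818740466
[[104 112 112 109 109 104 109 103 109 106 106 107 102 106 105  97  95  89
   77  86 128 149 155 159]
 [107 108 105 104 105 104 106 107 115 135 106 104 106 103 111 107 105 104
   89  85  85  98 125 152]
 [105 107 104 109 105 101 108 105 121 123 107 106 110 104 106 108 105 102
  107 106  97  90  95  79]
 [109 106 104 104 104 107 109 110 118 106  99 107 106 114 109 117  99 110
  108 108 108 105 101 101]
 [103 105 111 113 105 102 109 108 100  60  44  56  83 107 119 148 123 108
  109 104 109 109 113 116]
 [ 61  94 103 105 110 108 108 104  53  16  13  14  30  50  96 140 113 108
  108 111 107 103 122 118]
 [ 28  28  32  55  90 105 111  96  24  19  23  31  69  45  25  39  48  85
  107 108 109 114 116 105]
 [ 13  14  18  21  39  59  88  79  18  11  16  66 124  60  16  16   9  22
 
[... 869 characters left out ...]
87  67  28  30  30  29  19   5  17   0
    0   4  11  12  21  24]
 [105 107 103 105  99  50  36  27  30  16  11  15  27  17   0   0   6   8
   16  42  35  25  13  26]
 [104 105 104 109 101  65  68  60  63  28  25   9  17   7   2   0   0  25
   67 112  90  50  31  17]
 [106 105 107 109 109 108  98  71  75  62  48  36  28  18   9   0  23  41
   92 114 110 110  83  50]
 [103 104 108 103 107 105 107 108 102  76  72  63  57  44  38  43  36  74
  107 111 105 113 109 116]
 [105 103 103 108 106 102 106 112 107 110  99  70  64  78 113 112 113 114
  107 109 108 109 108 112]]
line scene z69 [478.0472296  189.80297224  69.        ]
[[-0.944  0.33  -0.001]
 [ 0.33   0.944 -0.002]
 [ 0.    -0.002 -1.   ]]
```

Run:
```python
from h import *
t,s=load('top0'),load('scene0')
g,e=tri([(t,218.4,247.3),(s,272,326)]); print(g,e,plane(t,218.4,247.3,69))
m=np.array([437.1,154.5,32]); u=np.array([np.cos(1.1687),np.sin(1.1687)]); n=np.array([u[1],-u[0]])
print('travel',(m-g)[:2]@u,'side',(m-g)[:2]@n)
c=np.array([472.9,184.4]);print('grip in fader',(g[:2]-c)@u,(g[:2]-c)@n,'mark',(m[:2]-c)@u)
st=bot.read_state();y=np.array([.330,.944]);x=np.array([-.944,.330]);d=g[:2]-st['eef_pos'][:2]
ny=u;nx=np.array([-u[1],u[0]])
print('tool xy now',d@x,d@y,'after yaw',d@nx,d@ny,'yaw',np.arctan2(.944,.33)-1.1687)
```

```text
[478.74025374 189.39277998  67.96275504] [np.float64(0.27895062886410016), np.float64(0.2789506288640375)] [478.87414355 189.24576315  69.        ]
travel -48.405667120049934 side -24.66390513243661
grip in fader 6.880142486151533 3.4205343104720654 mark -41.5255246338984
tool xy now -389.7072917252691 -187.59943299525736 after yaw -401.191711156152 -161.56669605607252 yaw 0.06579904396408764
```

>>> {"fn": "send_rows", "kwargs": {
  "series": [
    {"x": 0, "y": 0, "z": 0, "yaw": 0.066},
    {"x": -44.5, "y": -18, "z": 5},
    {"x": -44.5, "y": -18, "z": 12},
    {"x": -44.5, "y": -18, "z": 12},
    {"x": -44.5, "y": -18, "z": 12},
    {"x": -44.5, "y": -18, "z": 12},
    {"x": -44.5, "y": -18, "z": 12},
    {"x": -44.5, "y": -18, "z": 12},
    {"x": -44.5, "y": -18, "z": 12},
    {"x": -44.5, "y": -18, "z": 12}
  ],
  "grip": 100
}}

```text
invalid input
```

>>> {"fn": "send_rows", "kwargs": {
  "series": [
    {"x": 0, "y": 0, "z": 0},
    {"x": 0, "y": 0, "z": 0}
  ]
}}

```text
invalid input
```

```bash
cat >> h.py <<'E'
from scipy.spatial.transform import Rotation as Ro
def rel(p):
    st=bot.read_state();Rm=Ro.from_quat(st['ee_rot'],scalar_first=True).as_matrix()
    return (Rm.T@(np.asarray(p)-st['eef_pos'])).round(1),Rm
E
python3 - <<'E'
from h import *
st=bot.read_state();print(st['clock'],st['eef_pos'],st['contact_force'],st['joints'])
r,Rm=rel([478.7,189.4,68]);print(r,'yaw err',np.arctan2(Rm[1,1],Rm[0,1])-1.1687,Rm.round(3))
s=snap('wrist','w1');print(np.round(s['world_from_camera'],2).tolist())
snap('scene','s1')
E
```

```text
0.1 [172.77539797 495.07904629 230.53053203] [-0.91772567  0.34554356 -0.67438273] [ 1.23502432e+00  2.60641148e-01 -1.39255060e-01  1.17274335e+00
  2.09282889e-06  1.57081132e+00]
[-389.6 -187.5  162.9] yaw err 0.06630932478248286 [[-0.944  0.33  -0.001]
 [ 0.33   0.944 -0.002]
 [ 0.    -0.002 -1.   ]]
[[0.33, -0.9, -0.29, 98.95], [0.94, 0.31, 0.1, 522.14], [-0.0, -0.3, 0.95, 372.92], [0.0, 0.0, 0.0, 1.0]]
```

View pics/w1.png

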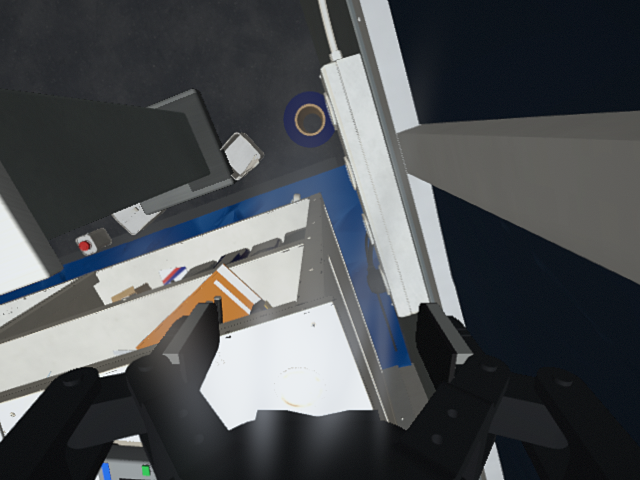

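The call was refused, probably because each row needs all four keys. The wrist picture therefore shows the start pose, with only the edge of the fader at the bottom left (green at 146,469). I'll resend the move with full rows.

>>> {"fn": "send_rows", "kwargs": {
  "series": [
    {"x": 0, "y": 0, "z": 0, "yaw": 0.066},
    {"x": -44.5, "y": -18, "z": 5, "yaw": 0},
    {"x": -44.5, "y": -18, "z": 12, "yaw": 0},
    {"x": -44.5, "y": -18, "z": 12, "yaw": 0},
    {"x": -44.5, "y": -18, "z": 12, "yaw": 0},
    {"x": -44.5, "y": -18, "z": 12, "yaw": 0},
    {"x": -44.5, "y": -18, "z": 12, "yaw": 0},
    {"x": -44.5, "y": -18, "z": 12, "yaw": 0},
    {"x": -44.5, "y": -18, "z": 12, "yaw": 0},
    {"x": -44.5, "y": -18, "z": 12, "yaw": 0}
  ],
  "grip": 100,
  "force": 20
}}

```text
clock: 1.45
eef_pos: [479.2, 188.7, 129.9]
ee_rot: [0.0, 0.2, 0.98, 0.0]
contact_force: [1.1, 0.5, 0.8]
opening: 85.6
grasp_force: 0.0
```

>>> {"fn": "send_rows", "kwargs": {
  "series": [
    {"x": 0, "y": 0, "z": 0, "yaw": 0},
    {"x": 0, "y": 0, "z": 0, "yaw": 0}
  ],
  "grip": 100,
  "force": 20
}}

```text
clock: 1.7
eef_pos: [477.7, 190.0, 130.1]
ee_rot: [-0.001, 0.2, 0.98, -0.0]
contact_force: [0.3, -0.5, -0.1]
opening: 85.6
grasp_force: 0.0
```

Run:
```python
from h import *
st=bot.read_state();print(st['clock'],st['eef_pos'],st['contact_force'],st['joints'])
r,Rm=rel([478.7,189.4,68]);print(r,'yaw err',np.arctan2(Rm[1,1],Rm[0,1])-1.1687,Rm.round(3))
s=snap('wrist','w2');print(np.round(s['world_from_camera'],2).tolist())
```

```text
1.7 [477.70463456 189.96236915 130.12305639] [ 0.27660288 -0.45435097 -0.06596023] [ 3.78143789e-01  3.07803143e-01 -3.48143477e-01  9.15908750e-01
  5.46705434e-04  7.80404296e-01]
[-1.2 -0.1 62.1] yaw err -0.00016426735940733295 [[-0.92   0.391 -0.001]
 [ 0.391  0.92   0.   ]
 [ 0.001 -0.    -1.   ]]
[[0.39, -0.88, -0.28, 405.81], [0.92, 0.37, 0.12, 221.57], [0.0, -0.3, 0.95, 272.58], [0.0, 0.0, 0.0, 1.0]]
```

View pics/w2.png

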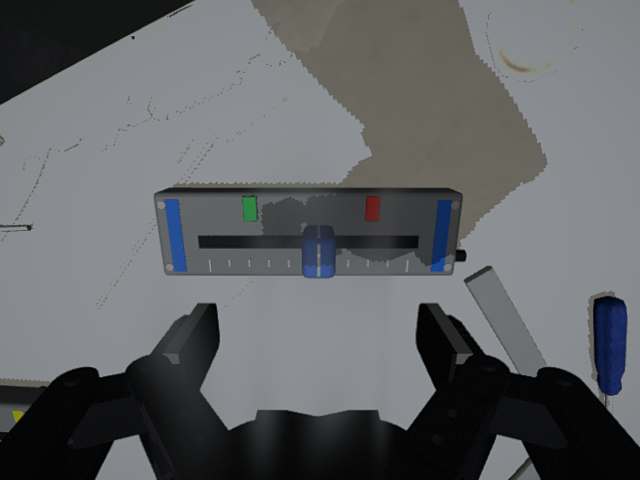

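The wrist view shows the grip centred under the fingers, with its white line at (319,250). Green is at (250,208) and red at (373,209). Next I'll measure the travel from this view.

Run:
```python
from h import *
s=load('w2'); b=max(blobs(s,'green',(150,180,470,290)))[1]; print(b)
im=s['pixels'][226:280,300:338].astype(int)
w=(im[:,:,0]>70)&(np.abs(im[:,:,0]-im[:,:,2])<70)
for r in range(0,54,3): print(226+r,[300+i for i in np.where(w[r,5:33])[0]+5])
u=np.array([np.cos(1.1687),np.sin(1.1687)])
m=plane(s,*b,33); t=load('top0')
print(m)
for l in ((319.2,240),(319.2,250)):
  g=plane(s,*l,69); print(g,(m-g)[:2]@u)
print(tri([(s,*b),(t,239.7,269.5)]))
```

```text
[249.5, 208.2]
226 [np.int64(305)]
229 []
232 []
235 []
238 []
241 []
244 [np.int64(318), np.int64(319)]
247 [np.int64(317), np.int64(318), np.int64(319)]
250 [np.int64(317), np.int64(318), np.int64(319)]
253 [np.int64(317), np.int64(318), np.int64(319)]
256 [np.int64(317), np.int64(318), np.int64(319), np.int64(320)]
259 [np.int64(317), np.int64(318), np.int64(319)]
262 [np.int64(317), np.int64(318), np.int64(319)]
265 [np.int64(317), np.int64(318), np.int64(319), np.int64(320)]
268 [np.int64(317), np.int64(318), np.int64(319), np.int64(320)]
271 [np.int64(317), np.int64(318), np.int64(319), np.int64(320)]
274 [np.int64(317), np.int64(318), np.int64(319), np.int64(320)]
277 [np.int64(305), np.int64(306), np.int64(307), np.int64(308), np.int64(330), np.int64(331), np.int64(332)]
[434.95555105 156.70522469  33.        ]
[465.74782758 197.43319507  69.        ] -49.53012028317132
[471.82630199 194.85795406  69.        ] -49.5390745479846
(array([436.21111127, 155.09564104,  26.90169405]), [np.float64(0.5130999163070507), np.float64(0.5130999163070609)])
```

>>> {"fn": "send_rows", "kwargs": {
  "series": [
    {"x": -1, "y": 0, "z": 30, "yaw": 0},
    {"x": 0, "y": 0, "z": 30, "yaw": 0},
    {"x": 0, "y": 0, "z": 20, "yaw": 0},
    {"x": 0, "y": 0, "z": 10, "yaw": 0},
    {"x": 0, "y": 0, "z": 0, "yaw": 0},
    {"x": 0, "y": 0, "z": 0, "yaw": 0}
  ],
  "grip": 100,
  "force": 20
}}

```text
clock: 2.5
eef_pos: [479.8, 190.2, 41.2]
ee_rot: [0.001, 0.199, 0.98, 0.0]
contact_force: [0.2, -0.4, 0.8]
opening: 85.0
grasp_force: 0.0
```

>>> {"fn": "send_rows", "kwargs": {
  "series": [
    {"x": 0, "y": 0, "z": 0, "yaw": 0},
    {"x": 0, "y": 0, "z": 0, "yaw": 0},
    {"x": 0, "y": 0, "z": 0, "yaw": 0},
    {"x": 0, "y": 0, "z": 0, "yaw": 0},
    {"x": 0, "y": 0, "z": 0, "yaw": 0},
    {"x": 0, "y": 0, "z": 0, "yaw": 0}
  ],
  "grip": 15,
  "force": 20
}}

```text
clock: 3.25
eef_pos: [479.3, 189.6, 40.5]
ee_rot: [0.0, 0.2, 0.98, 0.0]
contact_force: [-0.3, 0.3, 3.3]
opening: 21.3
grasp_force: 25.7
```

>>> {"fn": "send_rows", "kwargs": {
  "series": [
    {"x": 0, "y": -3, "z": 0, "yaw": 0},
    {"x": 0, "y": -6, "z": 0, "yaw": 0},
    {"x": 0, "y": -9, "z": 0, "yaw": 0},
    {"x": 0, "y": -9, "z": 0, "yaw": 0},
    {"x": 0, "y": -9, "z": 0, "yaw": 0},
    {"x": 0, "y": -7, "z": 0, "yaw": 0},
    {"x": 0, "y": -4, "z": 0, "yaw": 0},
    {"x": 0, "y": -2, "z": 0, "yaw": 0},
    {"x": 0, "y": 0, "z": 0, "yaw": 0},
    {"x": 0, "y": 0, "z": 0, "yaw": 0}
  ],
  "grip": 15,
  "force": 20
}}

```text
clock: 4.5
eef_pos: [459.9, 143.9, 40.5]
ee_rot: [0.0, 0.2, 0.98, -0.0]
contact_force: [-0.7, 1.9, 6.2]
opening: 21.9
grasp_force: 26.2
```

Run:
```python
from h import *
s=snap('wrist','w3'); print(s['pixels'].shape)
cv2.imwrite('pics/w3c.png',cv2.resize(s['pixels'][230:480,200:440,::-1],None,fx=2.4,fy=2.4,interpolation=cv2.INTER_CUBIC))
print(blobs(s,'green',(100,150,560,479)))
```

```text
(480, 640, 3)
[(730, [319.1, 246.8], [209, 79, 21, 36])]
```

View pics/w3.png

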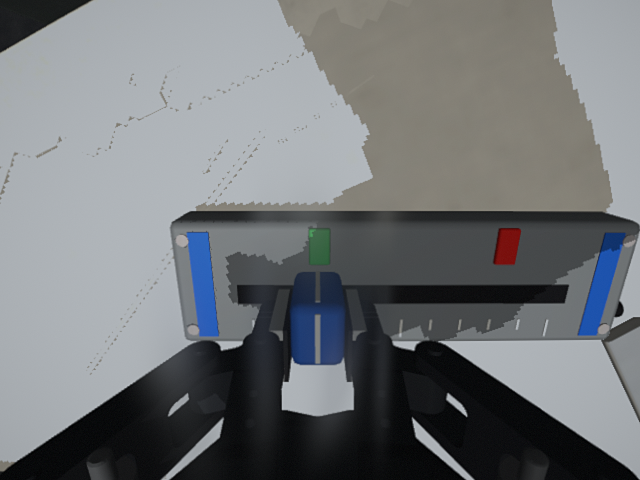

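The view shows the grip beside the green mark: mark centred at column 319, line at about 318. Computing the remaining error:

```bash
cat >> h.py <<'E'
U=np.array([np.cos(1.1687),np.sin(1.1687)])
def err(s,box):
    b=max(blobs(s,'green',box))[1]; out=[]
    return b,plane(s,*b,33)
def linecols(s,r0,r1,c0,c1):
    im=s['pixels'][r0:r1,c0:c1].astype(float)[:,:,0]; w=np.clip(im-60,0,None)
    return (w*np.arange(c0,c1)).sum()/w.sum()
E
python3 - <<'E'
from h import *
s=load('w3'); print('cx',s['cx'],s['vfov'])
b,m=err(s,(280,200,350,275)); print(b,m)
for r0,r1,z in ((276,282,None),(285,300,None),(320,340,69),(340,360,69)):
    c=linecols(s,r0,r1,308,330); print(r0,c, None if z is None else (m-plane(s,c,(r0+r1)/2,z))[:2]@U)
print(s['pixels'][350,305:332,0],s['pixels'][245,300:340,1])
E
```

```text
cx 317.25860021830886 70.02070468502764
[319.1, 246.8] [435.12695291 156.38893057  33.        ]
276 317.1566265060241 None
285 317.1860465116279 None
320 317.1452370134787 0.896951793262911
340 317.2276187576127 0.8674606880998965
[ 33  35  36  36  35  36  37  36  35  50  97 131 130 130 121  74  39  39
  41  43  43  44  45  45  46  46  47] [123 123 123 123 122 116 109  87  85  87  99 102 102 102 103 102 101 101
 100 100 100 101 100 100 101 100 100 100  97  82  73  80  82  82  80  80
  81  79  80  79]
```

>>> {"fn": "send_rows", "kwargs": {
  "series": [
    {"x": 0, "y": 0.9, "z": 0, "yaw": 0},
    {"x": 0, "y": 0, "z": 0, "yaw": 0},
    {"x": 0, "y": 0, "z": 0, "yaw": 0},
    {"x": 0, "y": 0, "z": 0, "yaw": 0}
  ],
  "grip": 15,
  "force": 20
}}

```text
clock: 5.05
eef_pos: [459.9, 144.0, 40.5]
ee_rot: [0.0, 0.2, 0.98, -0.001]
contact_force: [-1.1, -1.3, 8.0]
opening: 21.2
grasp_force: 26.4
```

Run:
```python
from h import *
s=snap('wrist','w4'); b,m=err(s,(280,200,350,275)); print(b)
for r0,r1 in ((320,340),(340,360)):
    c=linecols(s,r0,r1,308,330); print(c,(m-plane(s,c,(r0+r1)/2,69))[:2]@U)
```

```text
[318.8, 246.7]
317.06517435663164 0.7332401437667668
317.003528148489 0.7628115061779503
```

>>> {"fn": "send_rows", "kwargs": {
  "series": [
    {"x": 0, "y": 0.7, "z": 0, "yaw": 0},
    {"x": 0, "y": 0, "z": 0, "yaw": 0},
    {"x": 0, "y": 0, "z": 0, "yaw": 0},
    {"x": 0, "y": 0, "z": 0, "yaw": 0}
  ],
  "grip": 15,
  "force": 20
}}

```text
clock: 5.6
eef_pos: [460.1, 144.4, 40.5]
ee_rot: [0.0, 0.2, 0.98, -0.001]
contact_force: [-1.5, -0.9, 8.4]
opening: 21.5
grasp_force: 26.4
```

Run:
```python
from h import *
s=snap('wrist','w5'); b,m=err(s,(280,200,350,275)); print(b)
for r0,r1 in ((320,340),(340,360)):
    c=linecols(s,r0,r1,308,330); print(c,(m-plane(s,c,(r0+r1)/2,69))[:2]@U)
```

```text
[317.5, 246.9]
316.79194149698884 0.2234302042142815
316.9861618004866 0.15632179925536782
```

Within 0.2 mm, so I'll release, lift and check.

>>> {"fn": "send_rows", "kwargs": {
  "series": [
    {"x": 0, "y": 0, "z": 0, "yaw": 0},
    {"x": 0, "y": 0, "z": 0, "yaw": 0},
    {"x": 0, "y": 0, "z": 0, "yaw": 0},
    {"x": 0, "y": 0, "z": 0, "yaw": 0},
    {"x": 0, "y": 0, "z": 0, "yaw": 0},
    {"x": 0, "y": 0, "z": 0, "yaw": 0}
  ],
  "grip": 100,
  "force": 20
}}

```text
clock: 6.4
eef_pos: [460.7, 145.9, 40.3]
ee_rot: [0.0, 0.2, 0.98, -0.0]
contact_force: [-0.3, 0.7, -0.8]
opening: 85.5
grasp_force: 0.0
```

>>> {"fn": "send_rows", "kwargs": {
  "series": [
    {"x": 0, "y": 0, "z": -10, "yaw": 0},
    {"x": 0, "y": 0, "z": -25, "yaw": 0},
    {"x": 0, "y": 0, "z": -30, "yaw": 0},
    {"x": 0, "y": 0, "z": -25, "yaw": 0},
    {"x": 0, "y": 0, "z": 0, "yaw": 0},
    {"x": 0, "y": 0, "z": 0, "yaw": 0},
    {"x": 0, "y": 0, "z": 0, "yaw": 0}
  ],
  "grip": 100,
  "force": 20
}}

```text
clock: 7.28
eef_pos: [459.7, 145.7, 129.3]
ee_rot: [-0.001, 0.2, 0.98, -0.001]
contact_force: [-0.3, -0.8, 0.0]
opening: 85.4
grasp_force: 0.0
```

Run:
```python
from h import *
s=snap('wrist','w6'); b,m=err(s,(280,170,350,250)); print(b,bot.read_state()['contact_force'])
for r0,r1 in ((248,260),(260,274)):
    c=linecols(s,r0,r1,309,328); print(c,(m-plane(s,c,(r0+r1)/2,69))[:2]@U)
cv2.imwrite('pics/w6c.png',cv2.resize(s['pixels'][150:350,120:520,::-1],None,fx=2,fy=2,interpolation=cv2.INTER_CUBIC))
```

```text
[316.6, 207.7] [-0.14645719  0.02702276 -0.93816084]
315.7615803814714 0.4444516154959075
315.69512641993407 0.49764900965515046
```

View pics/w6c.png

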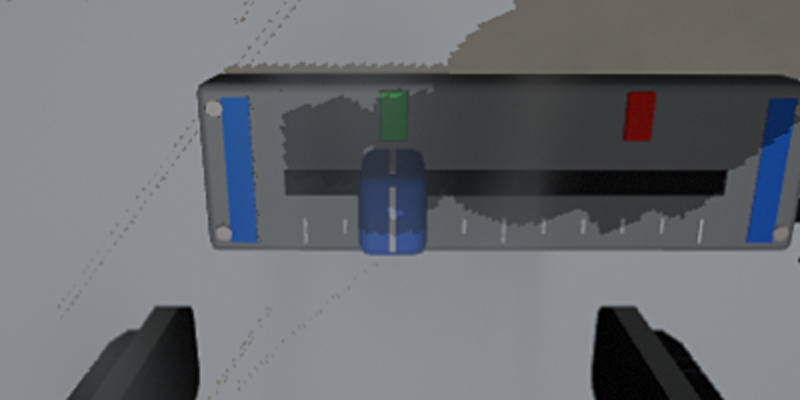

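The grip is released. In the crop its white line (column 392) lines up with the green mark's middle (393), about 0.4 mm apart, and the gripper is clear above it.

```bash
python3 -c "
from station import bot
print(bot.job_done())"
```

```text
the job is handed in; nothing more can be done
None
```

The blue grip's white line stands level with the green mark (within about 0.5 mm by the wrist camera), the grip is released with the gripper clear above it, the yellow grip was not touched, and the job was handed in at about 7.3 s on the robot's clock.

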